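# Zero the thickness gauge on the lab bench

## Task

The thickness gauge on the bench is closed on its bare anvil, so it ought to read zero, but it does not. Turn the ring round its dial clockwise until the black wedge that marks zero lies under the tip of the needle, then let go and move clear; leave the white box timer's knob as it is set.

Things in the scene. Friction and masses are not known exactly. Their poses are not given: they have to be found in the camera images.
- bezel_grip (a point): Centre of the gauge's bezel, on its vertical axis, half-way up, 122 mm above the bench. Round knurled steel ring, 60 mm outside diameter, 15 mm high, carrying a white dial, face up; grip it across any diameter. Below: fixed aluminium case 54 mm across, 35 mm high; bracket and column stay under 100 mm above the bench. This frame turns with the bezel: x points to the zero mark, z up.
- needle_tip (a point): Tip of the gauge's needle, 23 mm from the bezel's axis, just above the dial. The needle is a slim black pointer from the dial's centre towards the gauge's column; it does not turn with the bezel. The whole gauge is fixed to the bench on a grey base.
- bezel (a joint): Angle of the bezel with its dial (rad): 0 when the middle of the zero mark (black wedge 10 mm long, 10 mm broad at the rim; the other marks are thin lines) is under the needle tip; grows counter-clockwise seen from above. Starts between 0.6 and 1.4. Stays where it is left; friction 0.05 N m, so a 20 N grip turns it.
- timer_pointer (a point): Outer end of the white line on top of the timer's knob, 20 mm from the knob's vertical axis, 64 mm above the bench; x points outwards. The timer is a white box, 85 x 85 x 35 mm, fixed to the bench, with a black round knob 48 mm across with a bar grip. Not to be turned.
Not all that is in view belongs to the job. What is shaped like the part that bears bezel_grip but red or turquoise is not meant.

How it is judged (in metres and radians):
At the end, for the whole second after the job is handed in: The bezel is at rest with the middle of its zero mark within 0.2 rad (11 degrees) of the needle tip (value of joint bezel between -0.2 and 0.2 rad and velocity of joint bezel between -0.05 and 0.05 rad/s); the robot touches nothing.
It fails at once if the timer's knob is turned (its pointer's end moves more than 6 mm) (distance of timer_pointer from where it was at the start of the episode above 0.006 m).
It also fails if it takes over 32 s, if anything falls off the work surface, if the arm or the gripper's body presses on something with over 40 N, if the wrist force passes 120 N, or if a joint passes its speed limit or range.

## Robot

A 6-joint arm with a two-finger parallel gripper is mounted at the origin on the work surface. World frame = base frame: x ahead of the robot, y to its left, z up, the work surface at z = 0. Lengths are in mm, angles in rad, forces in N, time in s.
With the tool pointing down it reaches from about 350 to 775 mm from the base axis. Payload 7.3 kg.
Tool frame: the origin (TCP) lies midway between the tips of the shut fingers; the grasp point (between the pads) lies 19 mm behind it; z points along the fingers, y is the line along which they close (so a half turn about z gives the same grasp; the last joint's range is limited). The gripper opens to 92 mm and grips with 3 to 60 N. Pads are 19 mm wide; open, the fingers measure 130 mm over their backs; the gripper's body (75 mm by 190 mm) begins 47 mm behind the grasp point.
Start: joints at [-1.291, 0.342, 1.524, -0, 1.275, -0.146], TCP at [216.875, -478.132, 226.741] pointing down, gripper open.
Joint ranges: [-2.53, 2.53], [-0.77, 2.02], [0.04, 2.7], [-1, 4.14], [0.28, 2.66], [-3.11, 3.11]. Speed limits (rad/s): [2.57, 2.57, 3.14, 3.14, 3.14, 3.14].

## Interface

Orientations are given as [roll, pitch, yaw] about the fixed x, y, z axes, in that order (R = Rz(yaw) Ry(pitch) Rx(roll)).
In Python, from plant import bot gives the robot as it stands. The module is installed in compiled form; this text tells all that it offers.
- The arm moves only by the shell command python3 -m crank 'ROWS' [OPENING]. ROWS is JSON, a list of rows, each a list of 6 numbers: the shift along the tool's x, y, z in m, then the turn, a rotation vector about the tool's x, y, z in rad. In form: [[dx, dy, dz, wx, wy, wz], ...]. A call has 1 to 5 rows; each row shifts and turns the commanded pose from where the row before left it, along the tool's axes as they then stand; what a row does not reach is not made up. A row lasts 1/8 s, in which the tool goes at most 62.5 mm and 10.7 degrees, less where a joint would pass 70% of its speed; a pose out of reach is approached as far as the arm can. A call is refused whole if a number of a shift passes 0.0625 or a number of a turn 0.188, either way. A call with a gripper value outside its range is refused whole. OPENING is the opening in per cent of the stroke, from 0 (shut) to 100 (fully open), set as the call begins (- or left out, the last holds). The fingers move at their own pace and stop on an object; the grip force is fixed at half the most. Time passes only in rows, so rows that do not move let the fingers close. It gives the time, the measured TCP pose, the force, the opening and the grip force at its end, in the units of the state.
- bot.get_obs(): the state, without advancing time (a new reading comes with each control period).
- bot.capture(name): name is "scene" or "top" or "wrist"; returns a dict with "color" (400x640x3 uint8, blue, green, red), "fov_y" (degrees; the focal length in pixels is half the picture's height over the tangent of half this angle, whatever the lens; pixels are square), "cx", "cy" (the principal point, pixels), "extrinsics" (4x4, takes a point from world to camera coordinates); the wrist camera has in their place "tool_from_camera" (4x4, takes a point from camera to tool coordinates, whose origin is the TCP and whose axes are the flange's). Camera axes: x right, y up, looking along -z (the intrinsics and any distortion apply to the point x, -y, -z); pixel columns grow to the right and rows downward; lengths in mm; the calibration is good to about 2 mm. A picture is of the moment at which its call begins: read the wrist's pose just before it. There is no depth.
- bot.close_job(): hands the job in; it is judged then, once.
The state is a dict: "time": time; "joint_positions": joint angles; "dq": joint speeds; "tau": joint torques, N m; "tool_pos": TCP position; "tcp_rot": TCP orientation; "contact_force": force on the tool from outside, world axes, zero at the start; "moment": the same for the moment, N m; "grip_width": finger opening in mm; "finger_force": force on a finger pad.
Only numpy, scipy, OpenCV 4.12 (cv2) and the standard library are available. Lean on these libraries where they do the work, as an engineer would, in place of code of your own. Each camera call takes 0.05 s, during which the arm holds its last target. There are 200 camera calls.

## Working session

There is one attempt and no reset: what is moved stays moved. The work goes in short steps, Python scripts to look and compute and a shell command to move; the robot and the scene stay as the last step left them, time stands still between calls to the robot, and variables do not carry over. Pictures are saved under pics/ and viewed, at most 10 in all, crops included, and the job is handed in when it is done.

```bash
mkdir -p pics; python3 - <<'E'
from plant import bot
import cv2
o=bot.get_obs();print(o)
for n in("scene","top"):
    c=bot.capture(n);cv2.imwrite(f"pics/{n}0.png",c["color"]);print(n,{k:v for k,v in c.items() if k!="color"})
E
```

```text
{'time': 0.0, 'joint_positions': array([-1.29102803e+00,  3.42737279e-01,  1.52503907e+00, -5.20978242e-05,
        1.27541896e+00, -1.46027718e-01]), 'dq': array([-0.00085533,  0.00030777, -0.00061282, -0.00081167,  0.00119896,
       -0.00037051]), 'tau': array([ 1.03308135e-03, -4.31243491e+01, -2.44219673e+01,  7.16590066e-02,
        5.57850022e-02, -1.21453668e-04]), 'tool_pos': array([ 216.7224467 , -477.71193003,  226.02972811]), 'tcp_rot': array([-3.13999981e+00, -1.83913778e-04,  4.25811077e-01]), 'contact_force': array([0.25860802, 0.30324481, 0.13478688]), 'moment': array([-0.00628214, -0.0606458 ,  0.02888581]), 'finger_force': 0.0, 'grip_width': 91.64394255697226}
scene {'fov_y': 54.3750911751616, 'cx': 318.3928362912652, 'cy': 199.32459532263735, 'extrinsics': array([[ 7.62411801e-02,  9.96944859e-01, -1.69773815e-02,
        -7.40039342e+01],
       [-7.51631117e-01,  6.86521677e-02,  6.56001177e-01,
         2.50746511e+02],
       [ 6.55162535e-01, -3.72535757e-02,  7.54568900e-01,
        -1.15251537e+03],
       [ 0.00000000e+00,  0.00000000e+00,  0.00000000e+00,
         1.00000000e+00]])}
top {'fov_y': 54.88103174077632, 'cx': 320.3650833979089, 'cy': 199.33189035980226, 'extrinsics': array([[ 9.63928677e-03, -9.99924121e-01, -7.67053090e-03,
         5.48201237e+01],
       [ 9.94338783e-01,  8.77312360e-03,  1.05893423e-01,
        -4.37574897e+02],
       [-1.05818093e-01, -8.64784343e-03,  9.94347900e-01,
        -9.40191693e+02],
       [ 0.00000000e+00,  0.00000000e+00,  0.00000000e+00,
         1.00000000e+00]])}
```

View pics/top0.png

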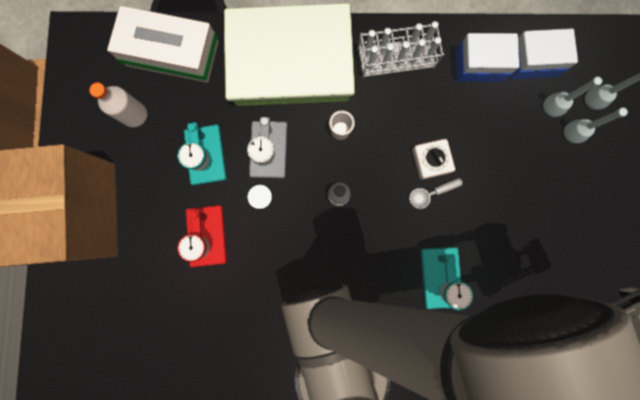

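View pics/scene0.png

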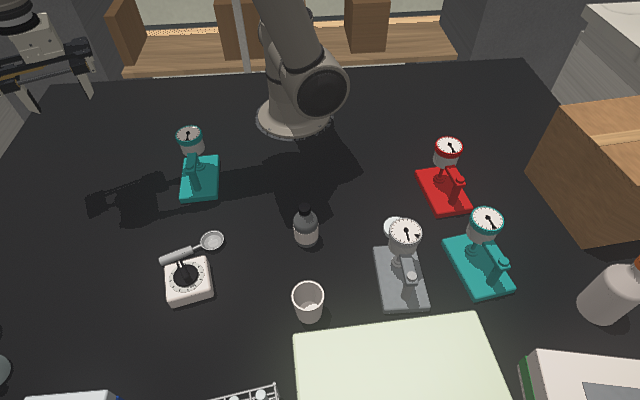

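The top view shows the grey-based gauge with its dial at about (261,150), and the timer at (435,158). The scene view shows the gauge at (406,231), with the column on the far-from-robot side. Next I'll enlarge the gauge in both.

```bash
cat > h.py <<'E'
import numpy as np
def ray(c,u,v):
    f=200/np.tan(np.radians(c["fov_y"])/2); E=c["extrinsics"]; R,t=E[:3,:3],E[:3,3]
    d=R.T@np.array([(u-c["cx"])/f,-(v-c["cy"])/f,-1]); return -R.T@t,d
def onz(c,u,v,z):
    o,d=ray(c,u,v); return o+d*(z-o[2])/d[2]
E
python3 - <<'E'
from plant import bot
from h import *
import cv2
t=bot.capture("top");s=bot.capture("scene")
print(onz(t,261,150,129),onz(s,406,231,129))
a=cv2.resize(t["color"][115:185,225:295],(400,400),interpolation=3)
b=cv2.resize(s["color"][195:265,370:440],(400,400),interpolation=3)
cv2.imwrite("pics/c1.png",cv2.hconcat([a,b]))
E
```

```text
[536.73558996 193.16845926 129.        ] [540.64736017 194.9203174  129.        ]
```

View pics/c1.png

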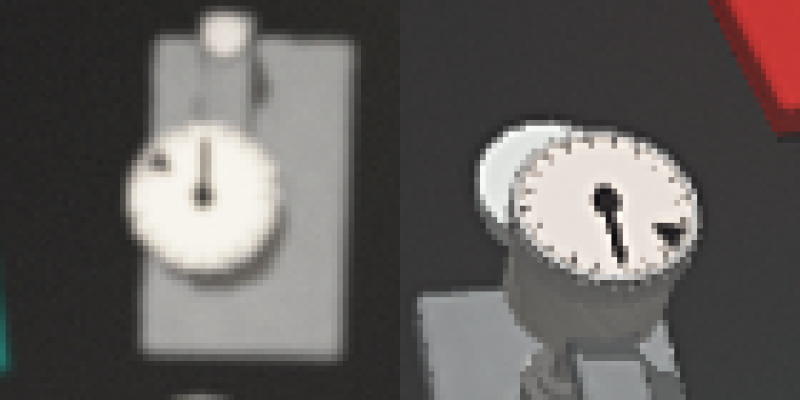

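Taking the dial centre as (260.4,149.5) in the top view, the two cameras put it within 4 mm of each other, at about (538,194). The wedge sits about 0.88 rad counter-clockwise of the needle, which points along +x. I'll keep the present yaw and move above it; that leaves joint 6 room to turn.

```bash
for i in 1; do python3 -m crank '[[0.0437,-0.0368,0,0,0,0],[0.0437,-0.0368,0,0,0,0],[0.0437,-0.0368,0,0,0,0],[0.0437,-0.0368,0,0,0,0],[0.0437,-0.0368,0,0,0,0]]' 100; python3 -m crank '[[0.0437,-0.0368,0,0,0,0],[0.0437,-0.0368,0,0,0,0],[0.0437,-0.0368,0,0,0,0],[0.0437,-0.0368,0,0,0,0]]'; done
```

```text
time: 0.82
tool_pos: [340.3, -218.6, 226.8]
tcp_rot: [3.141, -0.0, 0.425]
contact_force: [0.3, -0.6, -0.5]
grip_width: 91.4
finger_force: 0.0
time: 1.32
tool_pos: [438.8, -12.2, 226.8]
tcp_rot: [3.141, -0.0, 0.426]
contact_force: [1.1, -0.9, 0.2]
grip_width: 91.6
finger_force: 0.0
```

```bash
python3 -m crank '[[0.0437,-0.0367,0,0,0,0],[0.0437,-0.0367,0,0,0,0],[0.0437,-0.0367,0,0,0,0],[0.0437,-0.0367,0,0,0,0],[0,0,0,0,0,0]]'; python3 - <<'E'
from plant import bot
import cv2,numpy as np
o=bot.get_obs();w=bot.capture("wrist");t=bot.capture("top")
print(o["tool_pos"],o["tcp_rot"],{k:v for k,v in w.items() if k!="color"})
cv2.imwrite("pics/w1.png",w["color"])
np.savez("w1.npz",pos=o["tool_pos"],rot=o["tcp_rot"],T=w["tool_from_camera"],k=[w["fov_y"],w["cx"],w["cy"]])
E
```

```text
time: 1.95
tool_pos: [537.3, 195.1, 225.6]
tcp_rot: [-3.141, 0.001, 0.43]
contact_force: [0.5, -0.5, -0.2]
grip_width: 91.6
finger_force: 0.0
[537.31831904 195.11284474 225.59161981] [-3.14087653e+00  5.18118881e-04  4.30009557e-01] {'fov_y': 64.67755276927764, 'cx': 317.72900504591286, 'cy': 198.6897906570938, 'tool_from_camera': array([[ 6.19893457e-05,  9.59778799e-01,  2.80757285e-01,
         7.71107918e+01],
       [ 9.99999963e-01,  1.48753713e-05, -2.71645345e-04,
        -3.40466543e-01],
       [-2.64895812e-04,  2.80757291e-01, -9.59778763e-01,
        -1.57376105e+02],
       [ 0.00000000e+00,  0.00000000e+00,  0.00000000e+00,
         1.00000000e+00]])}
```

View pics/w1.png

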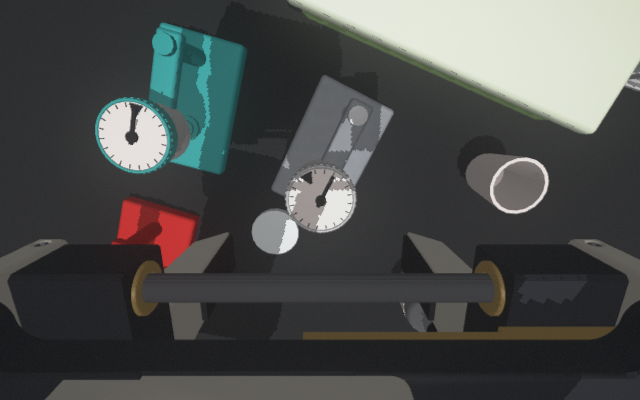

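The wrist view shows the dial centre at (320,199), the needle tip at about (332,177) and the wedge at (306,178).

```bash
python3 - <<'E'
import numpy as np
from scipy.spatial.transform import Rotation as Ro
d=np.load("w1.npz");R=Ro.from_euler("xyz",d["rot"]).as_matrix();T=d["T"];fy,cx,cy=d["k"]
f=200/np.tan(np.radians(fy/2));o=R@T[:3,3]+d["pos"]
P=[]
for u,v in[(320.5,198.5),(332,177),(306,178)]:
    r=R@T[:3,:3]@[(u-cx)/f,-(v-cy)/f,-1];p=o+r*(128-o[2])/r[2];P.append(p);print(p)
a=[np.arctan2(*(p-P[0])[1::-1]) for p in P[1:]];print(a,a[1]-a[0],[np.linalg.norm(p-P[0]) for p in P])
print("tool shift",R.T@(P[0]-d["pos"]))
E
```

```text
[540.55132609 194.40448839 128.        ]
[561.27004408 193.52877729 128.        ]
[551.56203476 212.6659284  128.        ]
[np.float64(-0.04224152180882256), np.float64(1.0282115994729986)] 1.0704531212818211 [np.float64(0.0), np.float64(20.737216420985213), np.float64(21.324068483865116)]
tool shift [ 2.69394427  2.06152905 97.58878585]
```

```bash
python3 - <<'E'
from plant import bot
from h import *
t=bot.capture("top");s=bot.capture("scene")
for z in(0,50,100,150):print(z,onz(t,260,197,z)[:2],onz(s,393.5,225,z)[:2])
E
```

```text
0 [444.19890996 214.12397303] [429.99520861 211.35874511]
50 [438.64088681 205.79094525] [466.87519097 197.31350653]
100 [433.08286367 197.45791747] [503.75517333 183.26826794]
150 [427.52484052 189.12488969] [540.63515569 169.22302936]
```

```bash
python3 -m crank '[[0.0027,0.0020,0.03,0,0,0],[0,0,0.03,0,0,0],[0,0,0,0,0,0]]'
```

```text
time: 2.52
tool_pos: [538.6, 189.5, 165.1]
tcp_rot: [-3.141, 0.005, 0.424]
contact_force: [-0.4, 0.3, 0.5]
grip_width: 92.1
finger_force: 0.0
```

```bash
python3 - <<'E'
from plant import bot
import cv2
for i in range(4):
    o=bot.get_obs();print(o["tool_pos"],o["tcp_rot"]); w=bot.capture("wrist")
cv2.imwrite("pics/w2.png",cv2.resize(w["color"][120:320,160:480],(800,500),interpolation=3))
E
```

```text
[538.60618176 189.526385   165.12902388] [-3.14079616  0.00465249  0.4239072 ]
[539.7665221  189.97166919 166.84391548] [-3.14153779e+00  1.30748820e-03  4.24244149e-01]
[540.50838976 190.39243444 167.87772381] [ 3.14117124e+00 -1.12671915e-03  4.24601721e-01]
[540.86208316 190.68045425 168.34057781] [ 3.14094176e+00 -2.38155202e-03  4.24854034e-01]
```

View pics/w2.png

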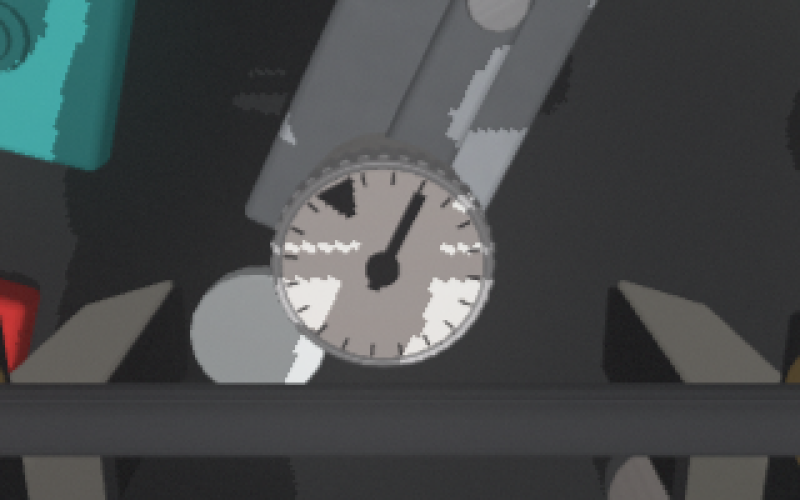

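The crop shows the dial centre at (382,266), the needle tip at (421,190) and the wedge middle at (339,197), so the angle is about 0.98 rad. The gripper needs about 3 mm along −y.

```bash
python3 -m crank '[[0.001,-0.003,0.012,0,0,0],[0,0,0.02,0,0,0],[0,0,0.02,0,0,0],[0,0,0.008,0,0,0],[0,0,0,0,0,0]]';python3 -m crank '[[0,0,0,0,0,0],[0,0,0,0,0,0],[0,0,0,0,0,0]]'; python3 - <<'E'
from plant import bot
import cv2
w=bot.capture("wrist")
cv2.imwrite("pics/w3.png",cv2.resize(w["color"][120:320,160:480],(800,500),interpolation=3))
E
```

```text
time: 3.35
tool_pos: [539.6, 194.3, 106.3]
tcp_rot: [-3.142, 0.001, 0.426]
contact_force: [1.0, 0.4, 0.5]
grip_width: 91.7
finger_force: 0.0
time: 3.72
tool_pos: [540.0, 194.3, 107.1]
tcp_rot: [3.141, -0.001, 0.426]
contact_force: [0.2, 0.4, -0.3]
grip_width: 91.5
finger_force: 0.0
```

View pics/w3.png

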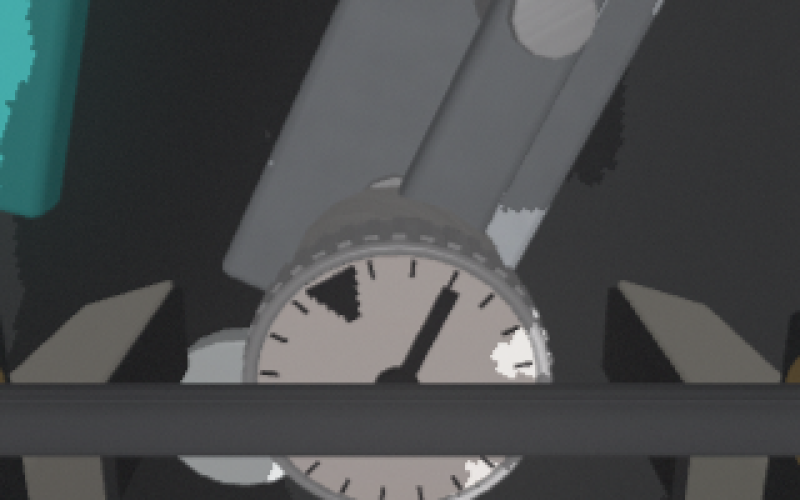

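The ring is centred between the fingers, at (397,375) in the crop against 395 midway. Closing now.

```bash
python3 -m crank '[[0,0,0,0,0,0],[0,0,0,0,0,0],[0,0,0,0,0,0],[0,0,0,0,0,0],[0,0,0,0,0,0]]' 0; python3 -m crank '[[0,0,0,0,0,0],[0,0,0,0,0,0]]'
```

```text
time: 4.4
tool_pos: [539.9, 194.0, 106.7]
tcp_rot: [3.141, 0.0, 0.426]
contact_force: [0.6, -2.2, -0.2]
grip_width: 59.4
finger_force: 30.0
time: 4.65
tool_pos: [539.9, 194.0, 106.7]
tcp_rot: [3.141, 0.0, 0.426]
contact_force: [-0.9, -2.8, 0.3]
grip_width: 59.3
finger_force: 30.0
```

The grip is good: 59 mm opening, 30 N, low side force. Now turning +0.98 about tool z.

```bash
python3 -m crank '[[0,0,0,0,0,0.1],[0,0,0,0,0,0.1],[0,0,0,0,0,0.1],[0,0,0,0,0,0.1],[0,0,0,0,0,0.1]]'; python3 -m crank '[[0,0,0,0,0,0.12],[0,0,0,0,0,0.12],[0,0,0,0,0,0.12],[0,0,0,0,0,0.12],[0,0,0,0,0,0]]';python3 -m crank '[[0,0,0,0,0,0],[0,0,0,0,0,0],[0,0,0,0,0,0]]'; python3 - <<'E'
from plant import bot
import cv2
w=bot.capture("wrist")
cv2.imwrite("pics/w4.png",cv2.resize(w["color"][120:320,160:480],(800,500),interpolation=3))
E
```

```text
time: 5.28
tool_pos: [540.0, 193.4, 106.7]
tcp_rot: [3.14, -0.0, -0.077]
contact_force: [0.9, -5.3, 0.5]
grip_width: 59.4
finger_force: 30.0
time: 5.9
tool_pos: [539.8, 192.9, 106.7]
tcp_rot: [3.14, -0.001, -0.556]
contact_force: [0.7, -7.5, 0.4]
grip_width: 59.0
finger_force: 30.0
time: 6.28
tool_pos: [539.8, 192.9, 106.7]
tcp_rot: [3.14, -0.001, -0.554]
contact_force: [1.3, -8.1, 0.4]
grip_width: 59.3
finger_force: 30.0
```

View pics/w4.png

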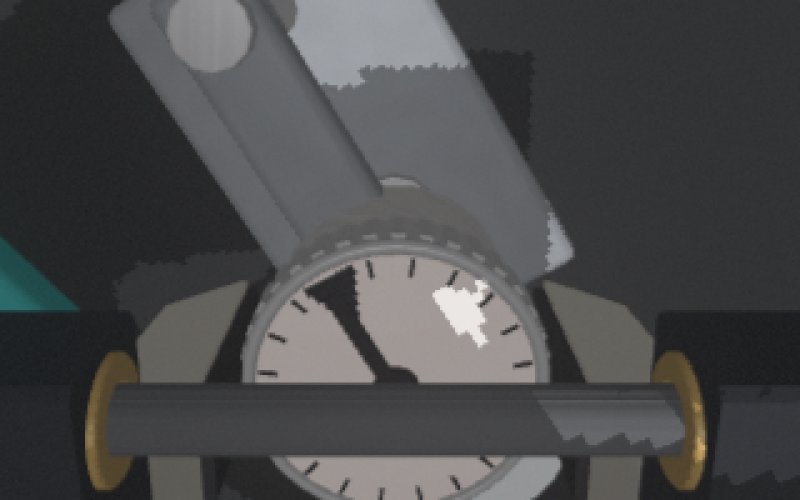

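The needle from (398,380) now runs into the wedge at (338,288), so they are aligned. Releasing and rising.

```bash
python3 -m crank '[[0,0,0,0,0,0],[0,0,0,0,0,0],[0,0,0,0,0,0],[0,0,0,0,0,0],[0,0,0,0,0,0]]' 100; python3 -m crank '[[0,0,-0.02,0,0,0],[0,0,-0.03,0,0,0],[0,0,-0.03,0,0,0],[0,0,-0.04,0,0,0],[0,0,0,0,0,0]]';python3 -m crank '[[0,0,0,0,0,0],[0,0,0,0,0,0],[0,0,0,0,0,0]]'; python3 - <<'E'
from plant import bot
import cv2
w=bot.capture("wrist")
cv2.imwrite("pics/w5.png",cv2.resize(w["color"][120:280,200:456],(800,500),interpolation=3))
E
```

```text
time: 6.95
tool_pos: [539.7, 194.4, 106.7]
tcp_rot: [3.142, 0.0, -0.554]
contact_force: [-0.6, -0.5, 0.2]
grip_width: 91.8
finger_force: 0.0
time: 7.58
tool_pos: [541.4, 194.7, 230.2]
tcp_rot: [-3.137, -0.005, -0.554]
contact_force: [0.1, -0.2, -0.7]
grip_width: 91.9
finger_force: 0.0
time: 7.95
tool_pos: [539.4, 194.2, 225.7]
tcp_rot: [3.14, 0.001, -0.554]
contact_force: [0.1, -0.2, 0.4]
grip_width: 91.9
finger_force: 0.0
```

View pics/w5.png

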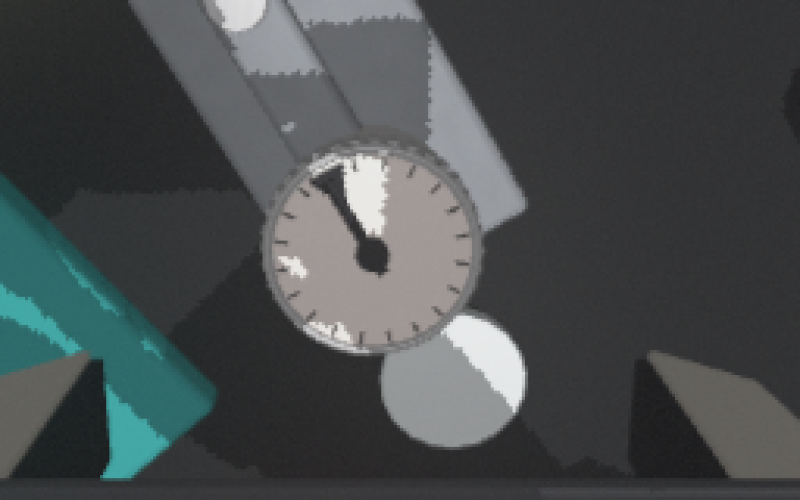

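The wedge at (330,180) is on the line of the needle from (372,255), and the gripper is clear. Handing in.

```bash
python3 -c "
from plant import bot
print(bot.close_job())"
```

```text
the job is handed in; nothing more can be done
None
```

I turned the bezel about 0.98 rad clockwise; the last picture shows the zero wedge under the needle tip. The gripper is open and clear, the timer was never approached, and the job was handed in at about 8 s; no verdict was returned.

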